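Set the lockable switch box to its fourth step and lock it

TASK

Turn the black knob of the switch box anticlockwise (seen from above) until it leans firmly but gently against its springy end stop, then turn it clockwise exactly four clicks, counting them by feel, and push the red lock pin down until it is fully home. The pin enters only at the fourth click: never press it against the closed plate at another step, do not force the end stop, leave the other things on the bench where they are, and let go at the end.

Things in the scene. Friction and masses are not known exactly. Their poses are not given: they have to be found in the camera images.
- unit: The switch box, fixed to the bench: an aluminium box 130 (x) by 220 (y) by 45 mm high with blue end caps and four red and black sockets on its -x face. Origin at the centre of its underside, z up. On its top: the black knob at (0, +40) mm, the red lock pin at (0, -55) mm, the brass tab of the end stop at (0, +95) mm.
- knob_axis (a point): Fixed point on the knob's upright axis, 21 mm above the box's top (66 mm above the bench), the height to grip at; it does not turn with the knob. The knob is a round black fluted grip 44 mm across, from 3 to 35 mm above the box's top, without a mark; its angle is not measured. A grip of 30 N holds it. Only the tab and the pin stand above the box's top within 85 mm of it.
- knob_foot (a point): Fixed point on the knob's axis at the box's top. Behaviour: steps every 20 degrees. Leaving one takes about 0.25 N m, fading to nothing half-way (10 degrees), then the knob pulls on into the next: that change of sign is one click. Let go, it springs into the nearest step. It starts 1, 2 or 3 clicks clockwise of the lowest step, from which clicks count; the fourth is 80 degrees from it.
- stop_tab: Brass tab of the end stop, 5 by 7 mm, standing 4 mm above the box's top, 55 mm from the knob's axis; origin at its top's centre. A lug meets it 4 degrees anticlockwise of the lowest step and pushes it along the box's -x against a spring (0.17 N m per mm, on top of the step's own 0.15 N m or less there). 1 to 2 mm is firm contact (0.3 to 0.45 N m in all); over 4 mm overloads it (0.65 N m).
- lock_pin: Lock pin: red round head 18 mm across, 10 mm thick, in a steel collar 28 mm across, 4 mm high; origin at the centre of the head's top. Slides straight down 16 mm, stays where left (2 N friction). Up, its top is 22 mm above the box's top (67 above the bench); home, 6 mm above it (51 above the bench). At any step but the fourth it meets the closed plate after 6 mm.
- coupling_a: Bystander: a silver stepped coupling standing on the bench, 28 mm across at the foot, 46 mm high; origin at the centre of its underside. Leave alone.
- coupling_b: Bystander: the same coupling in brass, 28 mm across, 46 mm high; origin at the centre of its underside. Leave alone.
- flux_jar: Bystander: an amber jar with a black cap, 40 mm across, 50 mm high; origin at the centre of its underside. Leave alone.

How it is judged:
On the way:
1. the knob has been turned against its end stop, so that the brass tab has yielded by more than 0.5 mm (distance of stop_tab from where it was at the start of the episode above 0.0005 m), for 0.04 s.
At the end, for the whole second after the job is handed in: The lock pin is home in the plate (the head's top within 3.5 mm of its lowest position, less than 9.5 mm above the box's top) and at rest, and the end stop's tab is back where it was (within 0.5 mm) (z of lock_pin in the frame of unit below 0.0545 m and linear speed of lock_pin below 0.01 m/s and distance of stop_tab from where it was at the start of the episode below 0.0005 m); the robot touches nothing.
It fails at once if the end stop is forced (tab yields by more than 4 mm) (distance of stop_tab from where it was at the start of the episode above 0.004 m).
It fails at once if the pin is pressed against the closed plate at a wrong step (more than 7 N on the pin while it stands 5 to 8 mm down) (contact force between the fingers and lock_pin above 7 N and z of lock_pin in the frame of unit between 0.059 and 0.062 m).
It fails at once if a bystander is moved by more than 20 mm (distance of any of coupling_a, coupling_b, flux_jar from where it was at the start of the episode above 0.02 m).
It also fails if it takes over 72 s, if anything falls off the work surface, if the arm or the gripper's body presses on something with over 40 N, if the wrist force passes 120 N, or if a joint passes its speed limit or range.

ROBOT

A 7-joint arm with a two-finger parallel gripper is mounted at the origin on the work surface. World frame = base frame: x ahead of the robot, y to its left, z up, the work surface at z = 0. Lengths are in m, angles in rad, forces in N, time in s.
With the tool pointing down it reaches from about 0.425 to 0.875 m from the base axis. Payload 4.7 kg.
Tool frame: the origin (TCP) lies on the centre line of the jaws, within the pads' length; the fingertips stand 22 mm ahead of it and the grasp point (between the pads) lies 3 mm ahead of it (ctrl.tcp_to_tips is the z of the fingertips in the tool frame, in m); z points along the fingers, y is the direction in which the jaws open and shut (so a half turn about z gives the same grasp; the last joint's range is limited). The gripper opens to 87 mm and grips with 3 to 60 N. Pads are 19 mm wide; open, the fingers measure 117 mm over their backs; the gripper's body (75 mm by 190 mm) begins 51 mm behind the grasp point.
Start: joints at [-1.252, 0.321, -0.07, 1.45, 0.023, 1.371, -0.057], TCP at [0.195, 0.62, 0.245] pointing down, gripper open.
Joint ranges: [-2.86, 2.86], [-0.3, 2.09], [-1.38, 1.24], [0.06, 2.45], [-1.56, 4.7], [0.09, 2.05], [-2.69, 2.69]. Speed limits (rad/s): [2.57, 2.57, 3.14, 3.14, 3.14, 3.14, 3.14].

INTERFACE

Orientations are given as a rotation vector (axis times angle).
In Python, from bench import ctrl, cams gives the robot as it stands.
- The arm moves only by the tool move_arm, never from a script. Its argument "deltas" is a list of rows, each an object with "linear": the shift along the tool's x, y, z as a fraction of full scale, a list of three; "turn": the turn, a rotation vector about the tool's x, y, z as a fraction of full scale, a list of three; "claw": the closure, from 0 (fully open) to 1 (shut). In form: [{"linear": [tx, ty, tz], "turn": [wx, wy, wz], "claw": claw}, ...]. A call has 1 to 20 rows; each row shifts and turns the commanded pose from where the row before left it, along the tool's axes as they then stand; what a row does not reach is not made up. Full scale, the value 1, is 0.03 m for a shift and 4 degrees for a turn. A row lasts 1/12 s, in which the tool goes at most 41.7 mm and 7.16 degrees, less where a joint would pass 70% of its speed; a pose out of reach is approached as far as the arm can. A call with a number of a shift or a turn outside -1 to 1 is refused whole. A call with a gripper value outside its range is refused whole. The fingers move at their own pace and stop on an object; "grip_force" is the grip in N (left out, the last holds). Time passes only in rows, so rows that do not move let the fingers close. It gives the time, the measured TCP pose, the force and the opening at its end, in the units of the state.
- ctrl.get_state(): the state, without advancing time (a new reading comes with each control period).
- cams.get_image(name): name is "scene" or "top"; returns a dict with "image" (480x640x3 uint8, red, green, blue), "K" (3x3 intrinsics, pixels), "world_from_camera" (4x4, takes a point from camera to world coordinates). Camera axes: x right, y down, z forward; pixel columns grow to the right and rows downward; lengths in m; the calibration is good to about 2 mm. A picture is of the moment at which its call begins. There is no depth.
- ctrl.close_job(): hands the job in, once; it reports no verdict.
The state is a dict: "time": time; "joint_positions": joint angles; "qd": joint speeds; "joint_torque": joint torques, N m; "position": TCP position; "tool_rot": TCP orientation; "ft_force": force on the tool from outside, world axes, zero at the start; "torque": the same for the moment, N m; "grip_width": opening from 0.0 (shut) to 1.0 (fully open).
Only numpy, scipy, OpenCV 4.12 (cv2) and the standard library are available. Lean on these libraries where they do the work, as an engineer would, in place of code of your own. Each camera call takes 0.05 s, during which the arm holds its last target. There are 200 camera calls.

## Working session

There is one attempt and no reset: what is moved stays moved. The work goes in short steps, Python scripts to look and compute and a tool call to move; the robot and the scene stay as the last step left them, time stands still between calls to the robot, and variables do not carry over. Pictures are saved under pics/ and viewed, about 8 in all and at most 12, crops included, and the job is handed in when it is done.

Besides the shell and the picture viewer there is one more tool, called after ">>>" as name(argument=value, ...), one argument or row to a line, values as JSON. move_arm: Moves the arm, as the interface text tells. Shift numbers are shares of 0.03 m and turn numbers shares of 4 degrees, none past 1 either way. Its arguments: {"type":"object","properties":{"deltas":{"type":"array"},"grip_force":{"type":"number"}},"required":["deltas"]}

```bash
mkdir -p pics
python3 - <<'E'
from bench import ctrl,cams
import cv2,numpy as np
for n in("scene","top"):
    d=cams.get_image(n); cv2.imwrite(f"pics/{n}0.png",d["image"][:,:,::-1]); print(n,d["K"].tolist(),np.round(d["world_from_camera"],4).tolist())
s=ctrl.get_state(); print({k:np.round(v,4).tolist() for k,v in s.items()}, ctrl.tcp_to_tips)
E
```

```text
scene [[511.31859570524796, 0.0, 324.3302212759366], [0.0, 511.31859570524796, 244.5543175919536], [0.0, 0.0, 1.0]] [[0.1826, 0.7821, -0.5958, 1.0152], [0.9831, -0.1531, 0.1002, -0.0253], [-0.0128, -0.604, -0.7969, 0.6327], [0.0, 0.0, 0.0, 1.0]]
top [[558.4824693189097, 0.0, 320.8740536282025], [0.0, 558.4824693189097, 243.52624872318742], [0.0, 0.0, 1.0]] [[0.0193, -0.9812, 0.1921, 0.4042], [-0.9998, -0.0193, 0.0021, 0.0295], [0.0016, -0.1921, -0.9814, 1.0673], [0.0, 0.0, 0.0, 1.0]]
{'time': 0.1, 'joint_positions': [-1.2519, 0.3218, -0.0701, 1.4515, 0.0227, 1.3708, -0.0569], 'qd': [0.0011, -0.0032, -0.001, -0.0026, 0.0011, 0.0018, 0.0005], 'joint_torque': [-0.0004, -49.257, -0.406, -31.3399, -0.0643, 0.0394, 0.0001], 'position': [0.195, 0.6196, 0.2436], 'tool_rot': [-0.4769, -3.1051, 0.0028], 'ft_force': [-0.4878, -0.2106, -0.1975], 'torque': [0.0269, 0.0045, 0.058], 'grip_width': 1.0033} 0.022
```

View pics/top0.png

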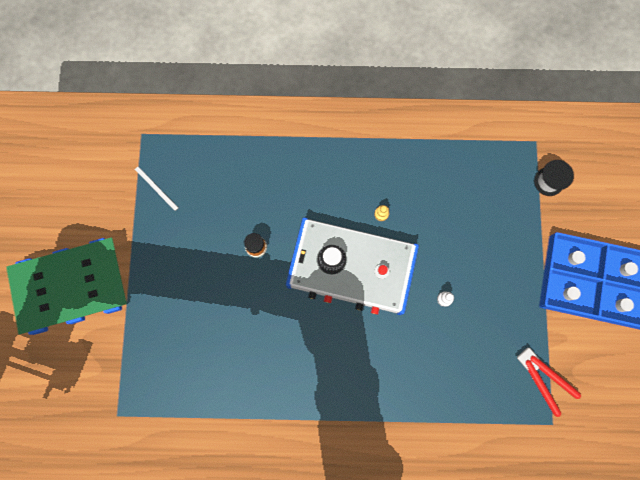

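View pics/scene0.png

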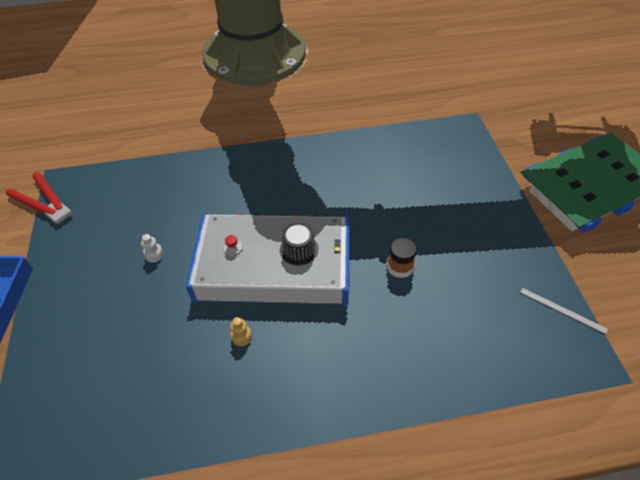

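The top view shows the knob at about (332,258), the pin at (382,270), the tab at (302,256), the jar at (255,244), the brass coupling at (382,212) and the silver one at (445,297). The scene view shows the knob at (298,240), the pin at (232,242) and the tab at (337,246).

```bash
cat > h.py <<'E'
import cv2,numpy as np
from bench import ctrl,cams
def ray(d,u,v,z):
    T=np.array(d["world_from_camera"]);r=T[:3,:3]@np.linalg.inv(d["K"])@[u,v,1];o=T[:3,3]
    return o+r*(z-o[2])/r[2]
def blob(m,box,label=0):
    x0,y0,x1,y1=box; n,_,st,c=cv2.connectedComponentsWithStats(m[y0:y1,x0:x1].astype(np.uint8))
    i=1+np.argmax(st[1:,4]); return c[i]+[x0,y0],st[i].tolist()
E
python3 - <<'E'
from h import *
for n,bp,bk,bt in(("top",(370,258,396,282),(316,238,350,276),(297,246,308,266)),("scene",(222,232,244,250),(280,224,318,264),(331,236,344,256))):
    d=cams.get_image(n); im=d["image"].astype(int); h=cv2.cvtColor(d["image"],cv2.COLOR_RGB2HSV)
    red=(im[...,0]>130)&(im[...,1]<90)&(im[...,2]<90)
    c,s=blob(red,bp); print(n,"pin",c,s,ray(d,*c,.067 if n=="top" else .065))
    w=(im.min(2)>150)
    x0,y0,x1,y1=bk
    c,s=blob(w,(x0+5,y0+5,x1-6,y1-8)) if n=="top" else blob(w,(x0+4,y0,x1-4,y1-18)); print("cap",c,s,ray(d,*c,.080))
    br=(h[...,1]>90)&(h[...,2]>90)&(h[...,0]<35)&(h[...,0]>12)
    c,s=blob(br,bt); print("tab",c,s,ray(d,*c,.049))
    x=cv2.resize(d["image"][200:320,240:460] if n=="top" else d["image"][200:310,180:360],None,fx=3.6,fy=3.6,interpolation=2)
    cv2.imwrite(f"pics/{n}1.png",x[:,:,::-1])
d=cams.get_image("top")
for n,p,z in(("jar",(254,241),.05),("brass",(382,211),.046),("silver",(445,297),.046)):print(n,ray(d,*p,z))
E
```

```text
top pin [382.40322581 269.11290323] [9, 7, 8, 9, 62] [ 0.555055   -0.08047687  0.067     ]
cap [331.70411985 255.74906367] [2, 4, 19, 18, 267] [0.57552993 0.01184656 0.08      ]
tab [302.46666667 252.13333333] [4, 4, 4, 5, 15] [0.58664329 0.06554222 0.049     ]
scene pin [230.44444444 239.35802469] [3, 3, 12, 9, 81] [ 0.55625583 -0.08201574  0.065     ]
cap [297.32782369 234.05509642] [2, 1, 24, 19, 363] [0.57688832 0.01096854 0.08      ]
tab [337.         248.82608696] [4, 11, 5, 5, 23] [0.58969732 0.06440758 0.049     ]
jar [0.60570067 0.15604375 0.05      ]
brass [ 0.6688753  -0.08223131  0.046     ]
silver [ 0.50891825 -0.19722533  0.046     ]
```

View pics/top1.png

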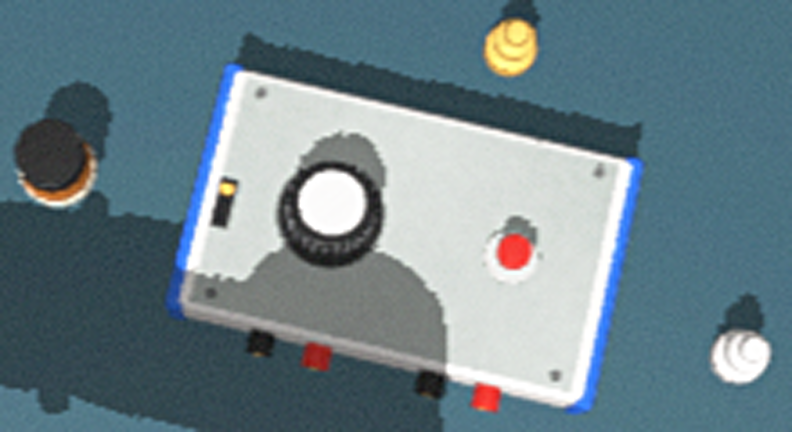

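Two views agree: knob at (0.576, 0.011), pin at (0.556, -0.081), 95 mm apart as expected, with the box yawed about -12.5°. I'm moving above the knob.

>>> move_arm(
  deltas=[
    {"linear":[-0.91,-0.77,0.1],"turn":[0,0,0],"claw":0.3},
    {"linear":[-0.91,-0.77,0.1],"turn":[0,0,0],"claw":0.3},
    {"linear":[-0.91,-0.77,0.1],"turn":[0,0,0],"claw":0.3},
    {"linear":[-0.91,-0.77,0.1],"turn":[0,0,0],"claw":0.3},
    {"linear":[-0.91,-0.77,0.1],"turn":[0,0,0],"claw":0.3},
    {"linear":[-0.91,-0.77,0.1],"turn":[0,0,0],"claw":0.3},
    {"linear":[-0.91,-0.77,0.1],"turn":[0,0,0],"claw":0.3},
    {"linear":[-0.91,-0.77,0.1],"turn":[0,0,0],"claw":0.3},
    {"linear":[-0.91,-0.77,0.1],"turn":[0,0,0],"claw":0.3},
    {"linear":[-0.91,-0.77,0.1],"turn":[0,0,0],"claw":0.3},
    {"linear":[-0.91,-0.77,0.1],"turn":[0,0,0],"claw":0.3},
    {"linear":[-0.91,-0.77,0.1],"turn":[0,0,0],"claw":0.3},
    {"linear":[-0.91,-0.77,0.1],"turn":[0,0,0],"claw":0.3},
    {"linear":[-0.91,-0.77,0.1],"turn":[0,0,0],"claw":0.3},
    {"linear":[-0.91,-0.77,0.1],"turn":[0,0,0],"claw":0.3},
    {"linear":[-0.91,-0.77,0.1],"turn":[0,0,0],"claw":0.3},
    {"linear":[-0.91,-0.77,0.1],"turn":[0,0,0],"claw":0.3},
    {"linear":[-0.91,-0.77,0.1],"turn":[0,0,0],"claw":0.3},
    {"linear":[-0.5,-0.5,0.1],"turn":[0,0,0],"claw":0.3},
    {"linear":[0,0,0],"turn":[0,0,0],"claw":0.3},
  ],
  grip_force=30,
)

```text
time: 1.92
position: [0.5504, 0.0507, 0.1872]
tool_rot: [0.49, 3.102, -0.005]
ft_force: [-0.1, -0.7, 0.1]
grip_width: 0.705
```

```bash
cat >> h.py <<'E'
from scipy.spatial.transform import Rotation as Ro
def rep(tx=None,ty=None,tz=None):
    s=ctrl.get_state();R=Ro.from_rotvec(s["tool_rot"]).as_matrix();p=np.array(s["position"])
    print("t",round(s["time"],2),"p",p.round(4),"yaw(y)",round(np.degrees(np.arctan2(R[1,1],R[0,1])),2),"tilt",np.degrees(np.arccos(-R[2,2])).round(2),"F",np.round(s["ft_force"],2),"M",np.round(s["torque"],3),"q",np.round(s["joint_positions"],2),"w",round(s["grip_width"],3))
    if tx is not None: print("tool units to go",(R.T@(np.array([tx,ty,tz])-p)/.03).round(3))
E
python3 -c "
from h import *
rep(.5762,.0114,.15)"
```

```text
t 1.92 p [0.5504 0.0507 0.1872] yaw(y) 72.06 tilt 0.2 F [-0.05 -0.7   0.12] M [-0.041 -0.005 -0.047] q [-0.55  0.15  0.45  1.79 -0.07  1.21  1.18] w 0.705
tool units to go [-1.219 -0.976  1.244]
```

>>> move_arm(
  deltas=[
    {"linear":[-0.6,-0.5,0],"turn":[0,0,0],"claw":0.3},
    {"linear":[-0.62,-0.48,0.6],"turn":[0,0,0],"claw":0.3},
    {"linear":[0,0,0.7],"turn":[0,0,0],"claw":0.3},
    {"linear":[0,0,0.7],"turn":[0,0,0],"claw":0.3},
    {"linear":[0,0,0.5],"turn":[0,0,0],"claw":0.3},
    {"linear":[0,0,0],"turn":[0,0,0],"claw":0.3},
    {"linear":[0,0,0],"turn":[0,0,0],"claw":0.3},
  ],
)

```text
time: 2.5
position: [0.5743, 0.0187, 0.1121]
tool_rot: [-0.476, -3.104, 0.001]
ft_force: [-0.4, -0.5, 0.5]
grip_width: 0.702
```

```bash
python3 -c "
from h import *
rep(.5762,.0114,.07)
a=cams.get_image('scene')['image'][150:300,200:400];b=cams.get_image('top')['image'][180:330,230:430]
cv2.imwrite('pics/2.png',cv2.resize(np.hstack([a,b]),None,fx=2,fy=2,interpolation=2)[:,:,::-1])"
```

```text
t 2.5 p [0.5743 0.0187 0.1121] yaw(y) 72.58 tilt 0.1 F [-0.42 -0.47  0.47] M [0.075 0.026 0.011] q [-0.48  0.28  0.47  1.81 -0.14  1.08  1.3 ] w 0.702
tool units to go [-0.137 -0.213  1.402]
```

View pics/2.png

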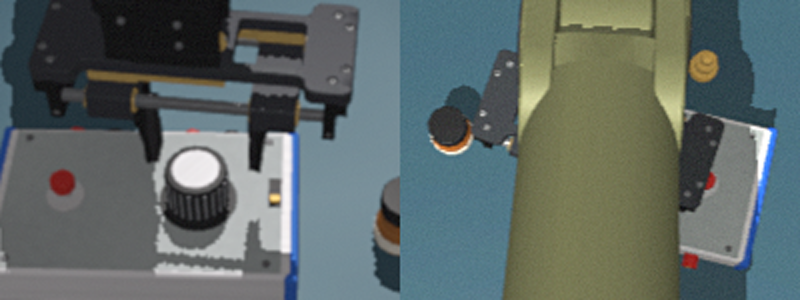

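The left half shows the fingers on either side of the knob, still a little high. I'm correcting the lateral offset and descending to grip height.

>>> move_arm(
  deltas=[
    {"linear":[-0.14,-0.21,0],"turn":[0,0,0],"claw":0.3},
    {"linear":[0,0,0.4],"turn":[0,0,0],"claw":0.3},
    {"linear":[0,0,0.4],"turn":[0,0,0],"claw":0.3},
    {"linear":[0,0,0.3],"turn":[0,0,0],"claw":0.3},
    {"linear":[0,0,0],"turn":[0,0,0],"claw":0.3},
    {"linear":[0,0,0],"turn":[0,0,0],"claw":0.3},
    {"linear":[0,0,0],"turn":[0,0,0],"claw":0.3},
    {"linear":[0,0,0],"turn":[0,0,0],"claw":0.3},
  ],
)

```text
time: 3.27
position: [0.5775, 0.0109, 0.0799]
tool_rot: [0.477, 3.105, 0.0]
ft_force: [0.4, 0.6, 0.5]
grip_width: 0.697
```

```bash
python3 -c "
from h import *
rep(.5762,.0114,.07)"
```

```text
t 3.27 p [0.5775 0.0109 0.0799] yaw(y) 72.54 tilt 0.04 F [0.44 0.59 0.55] M [ 0.01  -0.006 -0.004] q [-0.46  0.32  0.46  1.83 -0.17  1.02  1.34] w 0.697
tool units to go [0.045 0.003 0.331]
```

Now I descend the last 8–9 mm and close.

>>> move_arm(
  deltas=[
    {"linear":[0.04,0,0.28],"turn":[0,0,0],"claw":0.3},
    {"linear":[0,0,0],"turn":[0,0,0],"claw":0.3},
    {"linear":[0,0,0],"turn":[0,0,0],"claw":0.3},
    {"linear":[0,0,0],"turn":[0,0,0],"claw":0.4},
    {"linear":[0,0,0],"turn":[0,0,0],"claw":0.5},
    {"linear":[0,0,0],"turn":[0,0,0],"claw":0.6},
    {"linear":[0,0,0],"turn":[0,0,0],"claw":0.7},
    {"linear":[0,0,0],"turn":[0,0,0],"claw":1},
    {"linear":[0,0,0],"turn":[0,0,0],"claw":1},
    {"linear":[0,0,0],"turn":[0,0,0],"claw":1},
  ],
  grip_force=30,
)

```text
time: 4.1
position: [0.5761, 0.0112, 0.0713]
tool_rot: [0.477, 3.105, 0.0]
ft_force: [0.5, -0.1, 1.5]
grip_width: 0.498
```

```bash
python3 -c "
from h import *
rep(.5762,.0114,.07)"
```

```text
t 4.1 p [0.5761 0.0112 0.0713] yaw(y) 72.54 tilt 0.02 F [ 0.48 -0.13  1.49] M [-0.06   0.007 -0.024] q [-0.46  0.33  0.46  1.84 -0.17  1.    1.34] w 0.498
tool units to go [-0.002  0.008  0.045]
```

>>> move_arm(
  deltas=[
    {"linear":[0,0,0],"turn":[0,0,-0.75],"claw":1},
    {"linear":[0,0,0],"turn":[0,0,0],"claw":1},
    {"linear":[0,0,0],"turn":[0,0,0],"claw":1},
  ],
)

```text
time: 4.35
position: [0.5761, 0.0111, 0.0714]
tool_rot: [0.398, 3.116, 0.0]
ft_force: [-1.3, -0.4, 1.7]
grip_width: 0.497
```

```bash
python3 -c "
from h import *
rep(.5762,.0114,.07)"
```

```text
t 4.35 p [0.5761 0.0111 0.0714] yaw(y) 75.45 tilt 0.02 F [-1.3  -0.36  1.69] M [-0.086  0.019 -0.08 ] q [-0.45  0.33  0.45  1.84 -0.17  1.    1.39] w 0.497
tool units to go [-0.002  0.009  0.045]
```

>>> move_arm(
  deltas=[
    {"linear":[0,0,0],"turn":[0,0,-0.75],"claw":1},
    {"linear":[0,0,0],"turn":[0,0,0],"claw":1},
    {"linear":[0,0,0],"turn":[0,0,0],"claw":1},
  ],
)

```text
time: 4.6
position: [0.5761, 0.0111, 0.0713]
tool_rot: [0.317, 3.125, 0.0]
ft_force: [-0.5, 0.1, 1.6]
grip_width: 0.496
```

```bash
python3 -c "
from h import *
rep(.5762,.0114,.07)"
```

```text
t 4.6 p [0.5761 0.0111 0.0713] yaw(y) 78.42 tilt 0.02 F [-0.48  0.07  1.57] M [-0.064  0.101 -0.064] q [-0.45  0.33  0.44  1.84 -0.17  1.    1.44] w 0.496
tool units to go [-0.001  0.011  0.045]
```

>>> move_arm(
  deltas=[
    {"linear":[0,0,0],"turn":[0,0,-0.75],"claw":1},
    {"linear":[0,0,0],"turn":[0,0,-0.75],"claw":1},
    {"linear":[0,0,0],"turn":[0,0,0],"claw":1},
    {"linear":[0,0,0],"turn":[0,0,0],"claw":1},
  ],
)

```text
time: 4.93
position: [0.5761, 0.011, 0.0713]
tool_rot: [0.153, 3.138, -0.0]
ft_force: [0.2, -0.7, 2.8]
grip_width: 0.496
```

```bash
python3 -c "
from h import *
rep(.5762,.0114,.07)"
```

```text
t 4.93 p [0.5761 0.011  0.0713] yaw(y) 84.41 tilt 0.02 F [ 0.2  -0.66  2.84] M [-0.143  0.063  0.085] q [-0.43  0.33  0.43  1.84 -0.16  1.    1.54] w 0.496
tool units to go [-0.003  0.013  0.045]
```

```bash
cat >> h.py <<'E'
def feel(n=5):
    m=[]
    for i in range(n):
        cams.get_image("top"); s=ctrl.get_state(); m.append(list(s["ft_force"])+list(s["torque"]))
    m=np.array(m); R=Ro.from_rotvec(s["tool_rot"]).as_matrix()
    print("t",round(s["time"],2),"yaw",round(np.degrees(np.arctan2(R[1,1],R[0,1])),2),"mean F,M",m.mean(0).round(3),"Mz",m[:,5].round(3),"z",round(s["position"][2],4),"w",round(s["grip_width"],3))
E
python3 -c "
from h import *
feel()"
```

```text
t 5.18 yaw 84.48 mean F,M [-0.646 -1.105  2.515 -0.2    0.083  0.014] Mz [ 0.077 -0.038  0.014  0.014  0.002] z 0.0713 w 0.493
```

>>> move_arm(
  deltas=[
    {"linear":[0,0,0],"turn":[0,0,-0.75],"claw":1},
    {"linear":[0,0,0],"turn":[0,0,-0.25],"claw":1},
    {"linear":[0,0,0],"turn":[0,0,0],"claw":1},
    {"linear":[0,0,0],"turn":[0,0,0],"claw":1},
  ],
)

```text
time: 5.52
position: [0.5761, 0.0109, 0.0713]
tool_rot: [0.042, 3.141, -0.0]
ft_force: [-0.4, -0.9, 3.5]
grip_width: 0.5
```

```bash
python3 -c "
from h import *
feel()"
```

```text
t 5.77 yaw 88.51 mean F,M [-0.634 -2.14   4.567 -0.407  0.148  0.137] Mz [0.134 0.148 0.165 0.112 0.126] z 0.0713 w 0.499
```

>>> move_arm(
  deltas=[
    {"linear":[0,0,0],"turn":[0,0,-0.75],"claw":1},
    {"linear":[0,0,0],"turn":[0,0,-0.25],"claw":1},
    {"linear":[0,0,0],"turn":[0,0,0],"claw":1},
    {"linear":[0,0,0],"turn":[0,0,0],"claw":1},
  ],
)

```text
time: 6.1
position: [0.576, 0.0108, 0.0713]
tool_rot: [-0.067, 3.141, -0.0]
ft_force: [-1.8, -3.7, 4.9]
grip_width: 0.497
```

```bash
python3 -c "
from h import *
feel()"
```

```text
t 6.35 yaw 92.48 mean F,M [-0.455 -3.096  4.61  -0.623  0.183 -0.015] Mz [ 0.012  0.03   0.001 -0.061 -0.056] z 0.0713 w 0.498
```

>>> move_arm(
  deltas=[
    {"linear":[0,0,0],"turn":[0,0,-0.5],"claw":1},
    {"linear":[0,0,0],"turn":[0,0,-0.5],"claw":1},
    {"linear":[0,0,0],"turn":[0,0,0],"claw":1},
    {"linear":[0,0,0],"turn":[0,0,0],"claw":1},
  ],
)

```text
time: 6.68
position: [0.576, 0.0109, 0.0713]
tool_rot: [-0.176, 3.136, -0.0]
ft_force: [-1.0, -2.8, 4.4]
grip_width: 0.501
```

```bash
python3 -c "
from h import *
feel()"
```

```text
t 6.93 yaw 96.43 mean F,M [-0.923 -3.362  4.481 -0.671  0.173 -0.146] Mz [-0.119 -0.138 -0.172 -0.126 -0.176] z 0.0713 w 0.5
```

>>> move_arm(
  deltas=[
    {"linear":[0,0,0],"turn":[0,0,-0.4],"claw":1},
    {"linear":[0,0,0],"turn":[0,0,0],"claw":1},
    {"linear":[0,0,0],"turn":[0,0,0],"claw":1},
  ],
)

```text
time: 7.18
position: [0.576, 0.0108, 0.0713]
tool_rot: [-0.22, 3.134, -0.0]
ft_force: [-0.8, -3.3, 4.6]
grip_width: 0.496
```

```bash
python3 -c "
from h import *
feel()"
```

```text
t 7.43 yaw 98.03 mean F,M [-0.822 -3.369  4.906 -0.669  0.146 -0.12 ] Mz [-0.083 -0.158 -0.174 -0.108 -0.077] z 0.0713 w 0.5
```

>>> move_arm(
  deltas=[
    {"linear":[0,0,0],"turn":[0,0,-0.4],"claw":1},
    {"linear":[0,0,0],"turn":[0,0,0],"claw":1},
    {"linear":[0,0,0],"turn":[0,0,0],"claw":1},
  ],
)

```text
time: 7.68
position: [0.5761, 0.0108, 0.0713]
tool_rot: [-0.264, 3.13, -0.0]
ft_force: [-0.9, -3.4, 5.9]
grip_width: 0.501
```

```bash
python3 -c "
from h import *
feel()"
```

```text
t 7.93 yaw 99.64 mean F,M [-0.426 -3.415  4.766 -0.665  0.164 -0.047] Mz [-0.019 -0.051 -0.096 -0.028 -0.042] z 0.0713 w 0.498
```

The torque is fading, so this wasn't the lowest step. I'm going on to the next one at about 112.5°.

>>> move_arm(
  deltas=[
    {"linear":[0,0,0],"turn":[0,0,-0.75],"claw":1},
    {"linear":[0,0,0],"turn":[0,0,-0.75],"claw":1},
    {"linear":[0,0,0],"turn":[0,0,-0.75],"claw":1},
    {"linear":[0,0,0],"turn":[0,0,0],"claw":1},
    {"linear":[0,0,0],"turn":[0,0,0],"claw":1},
  ],
)

```text
time: 8.35
position: [0.5761, 0.0107, 0.0713]
tool_rot: [-0.508, 3.1, -0.001]
ft_force: [-0.6, -4.3, 6.0]
grip_width: 0.501
```

```bash
python3 -c "
from h import *
feel()"
```

```text
t 8.6 yaw 108.61 mean F,M [-0.456 -4.297  5.19  -0.807  0.114  0.23 ] Mz [0.267 0.188 0.235 0.218 0.242] z 0.0713 w 0.503
```

>>> move_arm(
  deltas=[
    {"linear":[0,0,0],"turn":[0,0,-0.5],"claw":1},
    {"linear":[0,0,0],"turn":[0,0,-0.5],"claw":1},
    {"linear":[0,0,0],"turn":[0,0,0],"claw":1},
    {"linear":[0,0,0],"turn":[0,0,0],"claw":1},
  ],
)

```text
time: 8.93
position: [0.5761, 0.0106, 0.0713]
tool_rot: [-0.615, 3.081, -0.001]
ft_force: [0.1, -3.4, 5.0]
grip_width: 0.498
```

```bash
python3 -c "
from h import *
feel()"
```

```text
t 9.18 yaw 112.56 mean F,M [-0.452 -3.851  4.925 -0.819  0.117  0.014] Mz [ 0.059  0.023 -0.018 -0.023  0.03 ] z 0.0713 w 0.495
```

>>> move_arm(
  deltas=[
    {"linear":[0,0,0],"turn":[0,0,-0.5],"claw":1},
    {"linear":[0,0,0],"turn":[0,0,-0.5],"claw":1},
    {"linear":[0,0,0],"turn":[0,0,0],"claw":1},
    {"linear":[0,0,0],"turn":[0,0,0],"claw":1},
  ],
)

```text
time: 9.52
position: [0.5761, 0.0105, 0.0713]
tool_rot: [-0.721, 3.057, -0.001]
ft_force: [-0.2, -3.9, 5.0]
grip_width: 0.496
```

```bash
python3 -c "
from h import *
feel()"
```

```text
t 9.77 yaw 116.53 mean F,M [-0.124 -4.13   5.026 -0.849  0.101 -0.146] Mz [-0.104 -0.178 -0.116 -0.165 -0.167] z 0.0713 w 0.497
```

Same pattern. Now small steps, in case this is the lowest one.

>>> move_arm(
  deltas=[
    {"linear":[0,0,0],"turn":[0,0,-0.35],"claw":1},
    {"linear":[0,0,0],"turn":[0,0,0],"claw":1},
    {"linear":[0,0,0],"turn":[0,0,0],"claw":1},
  ],
)

```text
time: 10.02
position: [0.5761, 0.0105, 0.0713]
tool_rot: [-0.758, 3.048, -0.001]
ft_force: [0.5, -4.4, 4.8]
grip_width: 0.498
```

```bash
python3 -c "
from h import *
feel()"
```

```text
t 10.27 yaw 117.91 mean F,M [ 0.1   -4.573  5.158 -0.917  0.08  -0.21 ] Mz [-0.24  -0.213 -0.199 -0.187 -0.211] z 0.0713 w 0.496
```

>>> move_arm(
  deltas=[
    {"linear":[0,0,0],"turn":[0,0,-0.25],"claw":1},
    {"linear":[0,0,0],"turn":[0,0,0],"claw":1},
    {"linear":[0,0,0],"turn":[0,0,0],"claw":1},
  ],
)

```text
time: 10.52
position: [0.5762, 0.0105, 0.0713]
tool_rot: [-0.784, 3.042, -0.001]
ft_force: [-0.6, -4.8, 5.4]
grip_width: 0.496
```

```bash
python3 -c "
from h import *
feel()"
```

```text
t 10.77 yaw 118.9 mean F,M [-0.174 -3.924  5.33  -0.939  0.059 -0.302] Mz [-0.289 -0.268 -0.329 -0.312 -0.311] z 0.0713 w 0.499
```

>>> move_arm(
  deltas=[
    {"linear":[0,0,0],"turn":[0,0,-0.18],"claw":1},
    {"linear":[0,0,0],"turn":[0,0,0],"claw":1},
    {"linear":[0,0,0],"turn":[0,0,0],"claw":1},
  ],
)

```text
time: 11.02
position: [0.5762, 0.0105, 0.0713]
tool_rot: [-0.803, 3.037, -0.001]
ft_force: [-0.3, -4.8, 4.6]
grip_width: 0.498
```

```bash
python3 -c "
from h import *
feel()
a=cams.get_image('scene')['image'][190:290,250:400]
cv2.imwrite('pics/3.png',cv2.resize(a,None,fx=5,fy=5,interpolation=2)[:,:,::-1])"
```

```text
t 11.27 yaw 119.63 mean F,M [-0.195 -4.609  5.174 -0.925  0.043 -0.367] Mz [-0.394 -0.322 -0.349 -0.369 -0.4  ] z 0.0713 w 0.499
```

View pics/3.png

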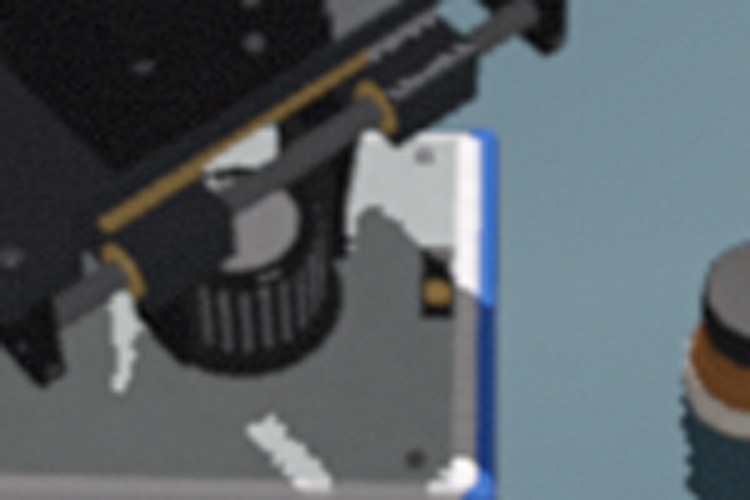

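The tab has yielded: 0.37 N·m, which is firm contact at about 1–1.5 mm. The lowest step sits at yaw ≈112.5°. Turning clockwise now, feeling on both sides of each click.

>>> move_arm(
  deltas=[
    {"linear":[0,0,0],"turn":[0,0,0.75],"claw":1},
    {"linear":[0,0,0],"turn":[0,0,0.75],"claw":1},
    {"linear":[0,0,0],"turn":[0,0,0.75],"claw":1},
    {"linear":[0,0,0],"turn":[0,0,0.78],"claw":1},
    {"linear":[0,0,0],"turn":[0,0,0],"claw":1},
    {"linear":[0,0,0],"turn":[0,0,0],"claw":1},
  ],
)

```text
time: 11.82
position: [0.5761, 0.0107, 0.0713]
tool_rot: [-0.481, 3.104, -0.001]
ft_force: [-0.5, -4.6, 6.1]
grip_width: 0.496
```

```bash
python3 -c "
from h import *
feel()"
```

```text
t 12.07 yaw 107.61 mean F,M [-0.366 -4.049  5.439 -0.929  0.1    0.138] Mz [0.092 0.194 0.125 0.132 0.146] z 0.0713 w 0.503
```

>>> move_arm(
  deltas=[
    {"linear":[0,0,0],"turn":[0,0,0.75],"claw":1},
    {"linear":[0,0,0],"turn":[0,0,0.75],"claw":1},
    {"linear":[0,0,0],"turn":[0,0,0.75],"claw":1},
    {"linear":[0,0,0],"turn":[0,0,0.5],"claw":1},
    {"linear":[0,0,0],"turn":[0,0,0],"claw":1},
    {"linear":[0,0,0],"turn":[0,0,0],"claw":1},
  ],
)

```text
time: 12.57
position: [0.576, 0.0109, 0.0713]
tool_rot: [-0.179, 3.136, -0.0]
ft_force: [-1.1, -3.9, 4.8]
grip_width: 0.503
```

```bash
python3 -c "
from h import *
feel()"
```

```text
t 12.82 yaw 96.54 mean F,M [-0.567 -3.935  5.644 -0.858  0.14  -0.198] Mz [-0.187 -0.134 -0.235 -0.213 -0.219] z 0.0713 w 0.5
```

>>> move_arm(
  deltas=[
    {"linear":[0,0,0],"turn":[0,0,0.75],"claw":1},
    {"linear":[0,0,0],"turn":[0,0,0.75],"claw":1},
    {"linear":[0,0,0],"turn":[0,0,0.75],"claw":1},
    {"linear":[0,0,0],"turn":[0,0,0],"claw":1},
    {"linear":[0,0,0],"turn":[0,0,0],"claw":1},
  ],
)

```text
time: 13.23
position: [0.5761, 0.011, 0.0713]
tool_rot: [0.065, 3.141, -0.001]
ft_force: [-0.8, -4.5, 5.7]
grip_width: 0.5
```

```bash
python3 -c "
from h import *
feel()"
```

```text
t 13.48 yaw 87.62 mean F,M [-0.557 -3.972  5.457 -0.826  0.099  0.155] Mz [0.079 0.159 0.2   0.179 0.159] z 0.0713 w 0.497
```

>>> move_arm(
  deltas=[
    {"linear":[0,0,0],"turn":[0,0,0.75],"claw":1},
    {"linear":[0,0,0],"turn":[0,0,0.75],"claw":1},
    {"linear":[0,0,0],"turn":[0,0,0.75],"claw":1},
    {"linear":[0,0,0],"turn":[0,0,0.5],"claw":1},
    {"linear":[0,0,0],"turn":[0,0,0],"claw":1},
    {"linear":[0,0,0],"turn":[0,0,0],"claw":1},
  ],
)

```text
time: 13.98
position: [0.5761, 0.0112, 0.0713]
tool_rot: [0.368, 3.12, 0.0]
ft_force: [-0.9, -3.6, 6.2]
grip_width: 0.501
```

```bash
python3 -c "
from h import *
feel();rep(.5762,.0114,.0715)"
```

```text
t 14.23 yaw 76.56 mean F,M [-0.682 -3.611  5.472 -0.786  0.125 -0.224] Mz [-0.245 -0.236 -0.225 -0.245 -0.167] z 0.0713 w 0.499
t 14.23 p [0.5761 0.0112 0.0713] yaw(y) 76.56 tilt 0.02 F [-1.12 -4.34  5.48] M [-0.845  0.143 -0.167] q [-0.45  0.33  0.45  1.84 -0.17  1.    1.41] w 0.499
tool units to go [-0.003  0.007 -0.006]
```

Two clicks felt. Now clicks three and four, settling at yaw ≈32.5°.

>>> move_arm(
  deltas=[
    {"linear":[0,0,0],"turn":[0,0,0.75],"claw":1},
    {"linear":[0,0,0],"turn":[0,0,0.75],"claw":1},
    {"linear":[0,0,0],"turn":[0,0,0.75],"claw":1},
    {"linear":[0,0,0],"turn":[0,0,0],"claw":1},
    {"linear":[0,0,0],"turn":[0,0,0],"claw":1},
  ],
)

```text
time: 14.65
position: [0.5761, 0.0113, 0.0713]
tool_rot: [0.609, 3.081, -0.0]
ft_force: [-0.1, -3.5, 5.6]
grip_width: 0.498
```

```bash
python3 -c "
from h import *
feel()"
```

```text
t 14.9 yaw 67.63 mean F,M [-0.361 -3.693  5.24  -0.782  0.098  0.095] Mz [0.117 0.116 0.086 0.085 0.073] z 0.0713 w 0.501
```

>>> move_arm(
  deltas=[
    {"linear":[0,0,0],"turn":[0,0,0.75],"claw":1},
    {"linear":[0,0,0],"turn":[0,0,0.75],"claw":1},
    {"linear":[0,0,0],"turn":[0,0,0.75],"claw":1},
    {"linear":[0,0,0],"turn":[0,0,0.5],"claw":1},
    {"linear":[0,0,0],"turn":[0,0,0],"claw":1},
    {"linear":[0,0,0],"turn":[0,0,0],"claw":1},
  ],
)

```text
time: 15.4
position: [0.5762, 0.0115, 0.0713]
tool_rot: [0.903, 3.008, 0.001]
ft_force: [-0.5, -3.2, 5.9]
grip_width: 0.499
```

```bash
python3 -c "
from h import *
feel()"
```

```text
t 15.65 yaw 56.57 mean F,M [-0.077 -2.983  5.52  -0.709  0.058 -0.218] Mz [-0.23  -0.195 -0.222 -0.196 -0.249] z 0.0713 w 0.496
```

>>> move_arm(
  deltas=[
    {"linear":[0,0,0],"turn":[0,0,0.75],"claw":1},
    {"linear":[0,0,0],"turn":[0,0,0.75],"claw":1},
    {"linear":[0,0,0],"turn":[0,0,0.75],"claw":1},
    {"linear":[0,0,0],"turn":[0,0,0],"claw":1},
    {"linear":[0,0,0],"turn":[0,0,0],"claw":1},
  ],
)

```text
time: 16.07
position: [0.5763, 0.0116, 0.0713]
tool_rot: [1.135, 2.929, 0.001]
ft_force: [0.4, -3.3, 4.8]
grip_width: 0.501
```

```bash
python3 -c "
from h import *
feel()"
```

```text
t 16.32 yaw 47.65 mean F,M [-0.024 -2.797  5.487 -0.715  0.01   0.127] Mz [0.122 0.147 0.116 0.137 0.11 ] z 0.0713 w 0.502
```

>>> move_arm(
  deltas=[
    {"linear":[0,0,0],"turn":[0,0,0.75],"claw":1},
    {"linear":[0,0,0],"turn":[0,0,0.75],"claw":1},
    {"linear":[0,0,0],"turn":[0,0,0.75],"claw":1},
    {"linear":[0,0,0],"turn":[0,0,0.5],"claw":1},
    {"linear":[0,0,0],"turn":[0,0,0],"claw":1},
    {"linear":[0,0,0],"turn":[0,0,0],"claw":1},
  ],
)

```text
time: 16.82
position: [0.5764, 0.0117, 0.0713]
tool_rot: [1.411, 2.806, 0.002]
ft_force: [0.9, -2.0, 4.9]
grip_width: 0.501
```

```bash
python3 -c "
from h import *
feel()"
```

```text
t 17.07 yaw 36.72 mean F,M [ 1.301 -1.716  4.624 -0.516 -0.225 -0.201] Mz [-0.154 -0.195 -0.227 -0.224 -0.203] z 0.0713 w 0.499
```

>>> move_arm(
  deltas=[
    {"linear":[0,0,0],"turn":[0,0,0.5],"claw":1},
    {"linear":[0,0,0],"turn":[0,0,0.5],"claw":1},
    {"linear":[0,0,0],"turn":[0,0,0],"claw":1},
    {"linear":[0,0,0],"turn":[0,0,0],"claw":1},
  ],
)

```text
time: 17.4
position: [0.5764, 0.0117, 0.0713]
tool_rot: [1.504, 2.758, 0.002]
ft_force: [2.9, -1.7, 3.9]
grip_width: 0.501
```

```bash
python3 -c "
from h import *
feel();rep(.5762,.0114,.0715)"
```

```text
t 17.65 yaw 32.78 mean F,M [ 2.569 -0.874  3.878 -0.262 -0.565 -0.104] Mz [-0.083 -0.109 -0.126 -0.125 -0.075] z 0.0713 w 0.497
t 17.65 p [0.5764 0.0117 0.0713] yaw(y) 32.78 tilt 0.07 F [ 3.02 -0.14  4.56] M [-0.224 -0.651 -0.075] q [-0.56  0.35  0.58  1.85 -0.22  1.01  0.69] w 0.497
tool units to go [-0.004 -0.011 -0.006]
```

Four sign changes felt, one per click. I'm letting go so the knob springs into the step, then lifting.

>>> move_arm(
  deltas=[
    {"linear":[0,0,0],"turn":[0,0,0],"claw":0.3},
    {"linear":[0,0,0],"turn":[0,0,0],"claw":0.3},
    {"linear":[0,0,0],"turn":[0,0,0],"claw":0.3},
    {"linear":[0,0,0],"turn":[0,0,0],"claw":0.3},
    {"linear":[0,0,0],"turn":[0,0,0],"claw":0.3},
    {"linear":[0,0,-0.4],"turn":[0,0,0],"claw":0.3},
    {"linear":[0,0,-0.7],"turn":[0,0,0],"claw":0.3},
    {"linear":[0,0,-0.8],"turn":[0,0,0],"claw":0.3},
    {"linear":[0,0,0],"turn":[0,0,0],"claw":0.3},
    {"linear":[0,0,0],"turn":[0,0,0],"claw":0.3},
  ],
)

```text
time: 18.48
position: [0.5772, 0.0113, 0.1304]
tool_rot: [1.504, 2.755, 0.004]
ft_force: [-0.1, 0.1, 0.6]
grip_width: 0.7
```

```bash
python3 -c "
from h import *
feel();rep(.5556,-.0812,.12)"
```

```text
t 18.73 yaw 32.74 mean F,M [-0.419  0.275 -0.557 -0.046  0.012 -0.002] Mz [ 0.025  0.001  0.012 -0.033 -0.012] z 0.1272 w 0.703
t 18.73 p [0.5752 0.0112 0.1272] yaw(y) 32.74 tilt 0.11 F [ 0.05  0.64 -0.63] M [-0.101  0.01  -0.012] q [-0.58  0.28  0.6   1.8  -0.18  1.12  0.65] w 0.703
tool units to go [-2.239 -2.215  0.243]
```

>>> move_arm(
  deltas=[
    {"linear":[-0.5,-0.5,0],"turn":[0,0,0],"claw":1},
    {"linear":[-0.6,-0.6,0],"turn":[0,0,0],"claw":1},
    {"linear":[-0.6,-0.6,0],"turn":[0,0,0],"claw":1},
    {"linear":[-0.5,-0.5,0],"turn":[0,0,0],"claw":1},
    {"linear":[0,0,0],"turn":[0,0,0],"claw":1},
    {"linear":[0,0,0],"turn":[0,0,0],"claw":1},
    {"linear":[0,0,0],"turn":[0,0,0],"claw":1},
    {"linear":[0,0,0],"turn":[0,0,0],"claw":1},
    {"linear":[0,0,0],"turn":[0,0,0],"claw":1},
    {"linear":[0,0,0],"turn":[0,0,0],"claw":1},
  ],
)

```text
time: 19.57
position: [0.5563, -0.0789, 0.128]
tool_rot: [-1.503, -2.759, -0.0]
ft_force: [-0.5, -0.4, 0.3]
grip_width: 0.048
```

```bash
python3 -c "
from h import *
rep(.5556,-.0812,.096)
a=cams.get_image('scene')
h=cv2.cvtColor(a['image'],cv2.COLOR_RGB2HSV);br=(h[...,1]>90)&(h[...,2]>90)&(h[...,0]<35)&(h[...,0]>12)
c,s=blob(br,(331,236,344,256));print('tab',c,s)
cv2.imwrite('pics/4.png',cv2.resize(a['image'][150:310,180:400],None,fx=3.6,fy=3.6,interpolation=2)[:,:,::-1])"
```

```text
t 19.57 p [ 0.5563 -0.0789  0.128 ] yaw(y) 32.84 tilt 0.01 F [-0.5  -0.37  0.32] M [-0.057  0.02  -0.005] q [-0.47  0.25  0.65  1.84 -0.17  1.11  0.81] w 0.048
tool units to go [-0.052 -0.062  1.067]
tab [337.         248.82608696] [4, 11, 5, 5, 23]
```

View pics/4.png

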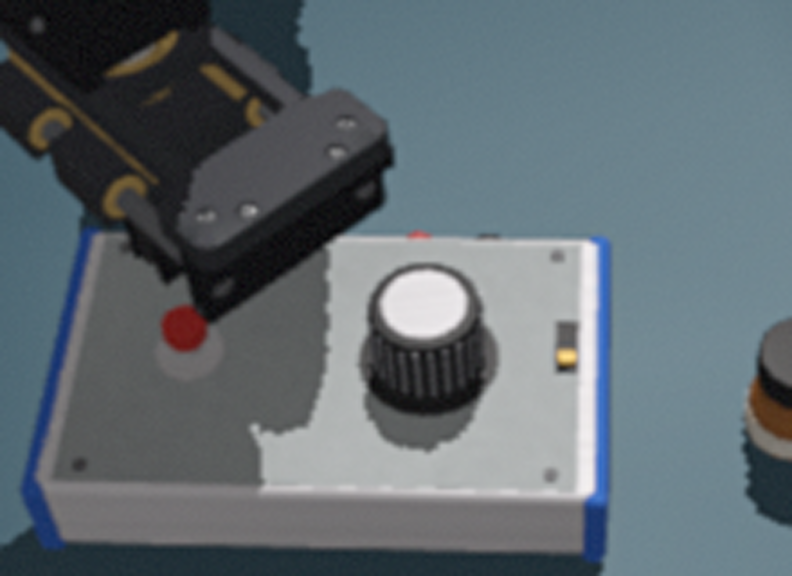

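The tab's centroid matches its start value exactly, so it is back. The closed fingers are above the pin, seen at about (185,327) in the crop. I'm centring and coming down to just above the head.

>>> move_arm(
  deltas=[
    {"linear":[-0.05,-0.06,0.3],"turn":[0,0,0],"claw":1},
    {"linear":[0,0,0.4],"turn":[0,0,0],"claw":1},
    {"linear":[0,0,0.3],"turn":[0,0,0],"claw":1},
    {"linear":[0,0,0],"turn":[0,0,0],"claw":1},
    {"linear":[0,0,0],"turn":[0,0,0],"claw":1},
    {"linear":[0,0,0],"turn":[0,0,0],"claw":1},
    {"linear":[0,0,0],"turn":[0,0,0],"claw":1},
  ],
)

```text
time: 20.2
position: [0.5558, -0.0823, 0.0985]
tool_rot: [1.505, 2.757, 0.0]
ft_force: [0.6, 0.5, 0.1]
grip_width: 0.009
```

```bash
python3 -c "
from h import *
feel(3);rep(.5556,-.0812,.085)"
```

```text
t 20.35 yaw 32.74 mean F,M [ 0.324 -0.323  0.153 -0.071  0.041  0.006] Mz [ 0.046  0.005 -0.034] z 0.0986 w 0.007
t 20.35 p [ 0.5557 -0.0822  0.0986] yaw(y) 32.74 tilt 0.05 F [ 0.42 -0.86 -0.46] M [-0.079  0.043 -0.034] q [-0.46  0.29  0.64  1.86 -0.2   1.05  0.84] w 0.007
tool units to go [0.032 0.015 0.452]
```

>>> move_arm(
  deltas=[
    {"linear":[0.03,0.01,0.15],"turn":[0,0,0],"claw":1},
    {"linear":[0,0,0.1],"turn":[0,0,0],"claw":1},
    {"linear":[0,0,0.07],"turn":[0,0,0],"claw":1},
    {"linear":[0,0,0.07],"turn":[0,0,0],"claw":1},
    {"linear":[0,0,0.05],"turn":[0,0,0],"claw":1},
    {"linear":[0,0,0],"turn":[0,0,0],"claw":1},
    {"linear":[0,0,0],"turn":[0,0,0],"claw":1},
  ],
)

```text
time: 20.93
position: [0.5551, -0.0814, 0.0848]
tool_rot: [-1.505, -2.757, 0.0]
ft_force: [0.2, 1.0, 0.5]
grip_width: 0.002
```

```bash
python3 -c "
from h import *
feel(3)"
```

```text
t 21.08 yaw 32.73 mean F,M [ 0.221  0.201  0.035 -0.055  0.021  0.021] Mz [-0.014  0.064  0.014] z 0.0849 w 0.006
```

>>> move_arm(
  deltas=[
    {"linear":[0,0,0.04],"turn":[0,0,0],"claw":1},
    {"linear":[0,0,0],"turn":[0,0,0],"claw":1},
    {"linear":[0,0,0],"turn":[0,0,0],"claw":1},
  ],
)

```text
time: 21.33
position: [0.5552, -0.0814, 0.0838]
tool_rot: [1.505, 2.757, 0.0]
ft_force: [-1.0, -0.2, 1.3]
grip_width: 0.004
```

```bash
python3 -c "
from h import *
feel(3)"
```

```text
t 21.48 yaw 32.74 mean F,M [ 0.227 -0.771  0.149 -0.114 -0.042 -0.024] Mz [-0.041 -0.057  0.027] z 0.0838 w 0.01
```

>>> move_arm(
  deltas=[
    {"linear":[0,0,0.03],"turn":[0,0,0],"claw":1},
    {"linear":[0,0,0],"turn":[0,0,0],"claw":1},
    {"linear":[0,0,0.03],"turn":[0,0,0],"claw":1},
    {"linear":[0,0,0],"turn":[0,0,0],"claw":1},
  ],
)

```text
time: 21.82
position: [0.5553, -0.0813, 0.0819]
tool_rot: [1.505, 2.757, 0.0]
ft_force: [0.5, -0.6, -0.0]
grip_width: 0.007
```

```bash
python3 -c "
from h import *
feel(3)
a=cams.get_image('scene')
cv2.imwrite('pics/5.png',cv2.resize(a['image'][190:310,180:340],None,fx=4,fy=4,interpolation=2)[:,:,::-1])"
```

```text
t 21.97 yaw 32.74 mean F,M [-0.296 -0.779  0.929 -0.136 -0.024 -0.005] Mz [-0.018  0.019 -0.014] z 0.0819 w 0.006
```

View pics/5.png

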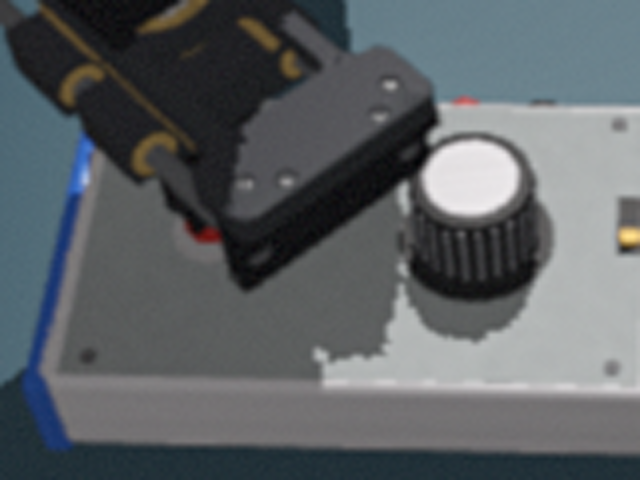

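The fingertips sit on the red head, about 7 mm down, with only ~1 N. The plate is open, so I'm going on in small steps.

>>> move_arm(
  deltas=[
    {"linear":[0,0,0.03],"turn":[0,0,0],"claw":1},
    {"linear":[0,0,0],"turn":[0,0,0],"claw":1},
    {"linear":[0,0,0.03],"turn":[0,0,0],"claw":1},
    {"linear":[0,0,0],"turn":[0,0,0],"claw":1},
  ],
)

```text
time: 22.35
position: [0.5552, -0.0813, 0.0801]
tool_rot: [1.505, 2.757, 0.0]
ft_force: [-0.7, -1.0, 0.6]
grip_width: 0.005
```

```bash
python3 -c "
from h import *
feel(3)"
```

```text
t 22.5 yaw 32.74 mean F,M [ 0.624 -0.052  0.878 -0.092 -0.04   0.003] Mz [ 0.016 -0.031  0.023] z 0.0801 w 0.001
```

>>> move_arm(
  deltas=[
    {"linear":[0,0,0.05],"turn":[0,0,0],"claw":1},
    {"linear":[0,0,0.05],"turn":[0,0,0],"claw":1},
    {"linear":[0,0,0],"turn":[0,0,0],"claw":1},
    {"linear":[0,0,0],"turn":[0,0,0],"claw":1},
  ],
)

```text
time: 22.83
position: [0.555, -0.0811, 0.0769]
tool_rot: [-1.505, -2.757, 0.0]
ft_force: [0.4, 0.1, -0.4]
grip_width: 0.004
```

```bash
python3 -c "
from h import *
feel(3)"
```

```text
t 22.98 yaw 32.74 mean F,M [-0.097  0.271 -0.213 -0.066  0.02  -0.023] Mz [ 0.009 -0.051 -0.026] z 0.077 w 0.003
```

>>> move_arm(
  deltas=[
    {"linear":[0,0,0.05],"turn":[0,0,0],"claw":1},
    {"linear":[0,0,0.05],"turn":[0,0,0],"claw":1},
    {"linear":[0,0,0],"turn":[0,0,0],"claw":1},
    {"linear":[0,0,0],"turn":[0,0,0],"claw":1},
  ],
)

```text
time: 23.32
position: [0.5552, -0.0813, 0.074]
tool_rot: [1.505, 2.757, -0.0]
ft_force: [0.2, 0.4, 0.4]
grip_width: 0.009
```

```bash
python3 -c "
from h import *
feel(3)"
```

```text
t 23.47 yaw 32.74 mean F,M [ 0.143  0.454 -0.497 -0.048 -0.023 -0.027] Mz [-0.038 -0.027 -0.015] z 0.0741 w 0.006
```

>>> move_arm(
  deltas=[
    {"linear":[0,0,0.03],"turn":[0,0,0],"claw":1},
    {"linear":[0,0,0.03],"turn":[0,0,0],"claw":1},
    {"linear":[0,0,0],"turn":[0,0,0],"claw":1},
    {"linear":[0,0,0],"turn":[0,0,0],"claw":1},
  ],
)

```text
time: 23.8
position: [0.5553, -0.0814, 0.0734]
tool_rot: [-1.505, -2.757, -0.001]
ft_force: [-3.8, -0.0, 7.9]
grip_width: 0.008
```

```bash
python3 -c "
from h import *
feel(3)"
```

```text
t 23.95 yaw 32.73 mean F,M [-2.924e+00  1.035e+00  8.233e+00  6.100e-02  7.200e-01  3.000e-03] Mz [ 0.037 -0.004 -0.023] z 0.0734 w 0.007
```

Bottomed out at 8 N with the tips at 51 mm, so the pin is fully home. I'm retreating upwards.

>>> move_arm(
  deltas=[
    {"linear":[0,0,-0.2],"turn":[0,0,0],"claw":1},
    {"linear":[0,0,-0.6],"turn":[0,0,0],"claw":1},
    {"linear":[0,0,-0.8],"turn":[0,0,0],"claw":1},
    {"linear":[0,0,-0.9],"turn":[0,0,0],"claw":1},
    {"linear":[0,0,-0.9],"turn":[0,0,0],"claw":1},
    {"linear":[0,0,-0.6],"turn":[0,0,0],"claw":1},
    {"linear":[0,0,0],"turn":[0,0,0],"claw":1},
    {"linear":[0,0,0],"turn":[0,0,0],"claw":1},
    {"linear":[0,0,0],"turn":[0,0,0],"claw":1},
  ],
)

```text
time: 24.7
position: [0.5547, -0.0811, 0.1916]
tool_rot: [-1.505, -2.757, 0.001]
ft_force: [-0.4, -0.1, -0.5]
grip_width: 0.0
```

```bash
python3 -c "
from h import *
feel(3)
a=cams.get_image('scene');im=a['image'].astype(int)
c,s=blob((im[...,0]>90)&(im[...,1]<70)&(im[...,2]<70),(215,228,250,262));print('pin',c,s,ray(a,*c,.05))
h=cv2.cvtColor(a['image'],cv2.COLOR_RGB2HSV);br=(h[...,1]>90)&(h[...,2]>90)&(h[...,0]<35)&(h[...,0]>12)
print('tab',blob(br,(331,236,344,256)))
cv2.imwrite('pics/6.png',cv2.resize(a['image'][150:360,120:430],None,fx=2.5,fy=2.5,interpolation=2)[:,:,::-1])"
```

```text
t 24.85 yaw 32.73 mean F,M [ 0.212 -0.067 -0.076 -0.027  0.019 -0.005] Mz [-0.014  0.011 -0.012] z 0.191 w 0.001
pin [232.23595506 246.25842697] [12, 14, 12, 10, 89] [ 0.55716737 -0.08190663  0.05      ]
tab (array([337.        , 248.82608696]), [4, 11, 5, 5, 23])
```

View pics/6.png

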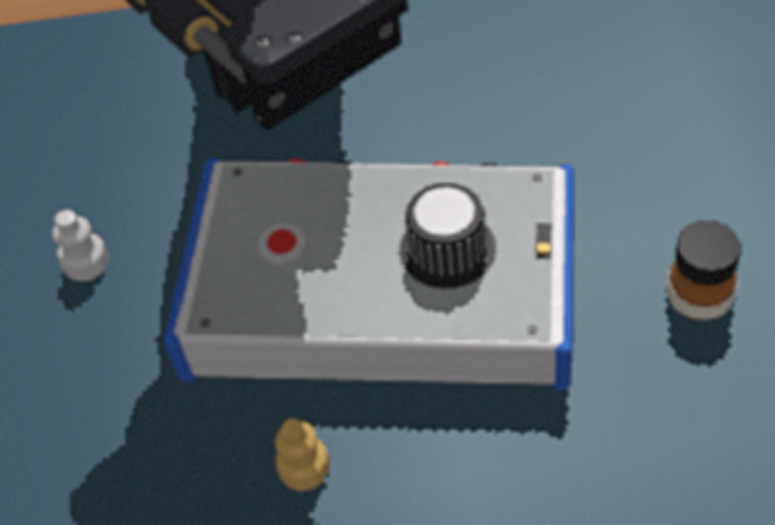

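The pin is down in its collar at about (281,241), the tab is back, the bystanders are untouched and the arm is clear.

```bash
python3 -c "
from h import *
print(ctrl.close_job())"
```

```text
the job is handed in; nothing more can be done
None
```

The job is done and handed in, at about 25 s of the 72 s allowed; no verdict was reported.

- **End stop:** I turned the knob anticlockwise past two clicks, then leaned it on the end stop at about 0.37 N·m. From the torque, the tab yielded about 1 to 1.5 mm.
- **Four clicks:** I turned it back clockwise and felt the torque change sign four times, once per click. About 0.1 N·m was left in the grip at the fourth step, so I let go and left the knob to spring in. I had no direct reading of its final angle.
- **Lock pin:** Pressing it took about 1 N through the 5 to 8 mm zone, so the plate was open. It bottomed out at about 8 N with the fingertips at 51 mm, the fully home height.
- **Last checks:** The tab's image position matches the start exactly. The pin is seated in its collar, the bystanders look where they were, and the arm is clear with zero contact force. No check failed or disagreed.

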